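# Pedal open the scraps caddy, bin the lemon, shut the lid

### The job

The lemon on the chopping board has gone off. Press the scraps caddy's pedal all the way down to its stop so that the lid swings up and stays open, let go of the pedal, put the lemon into the caddy, and then tip the lid forward so that it is fully shut again. Leave the garlic, the teaspoon and the mug where they are.

Things in the scene. Friction and masses are not known exactly. Their poses are not given: they have to be found in the camera images.
- caddy: round sage-green scraps caddy, 160 mm across, rim 155 mm up, inside 152 mm across, inner floor about 13 mm up; weighted, does not move. Origin: centre of its underside; its -x points to the black pedal (front), +x to the lid hinge (back), z up. Its wall and shut lid (84 mm radius, 15 mm thick) rise close behind the pedal: reach it with the tool leaning 20 to 50 degrees away from the caddy
- caddy_mouth (a point): centre of the caddy's open mouth, at rim height (155 mm). A wall cabinet hangs beyond the work: its doors and their handles come forward to about world x = 0.54 m, from 0.45 m above the worktop upwards, for y above -0.28 m
- pedal_tread (a point): middle of the top face of the pedal's black ribbed tread, which is 86 mm wide (caddy y) and 32 mm deep (caddy x), 8 mm thick; 100 mm in front of the caddy's axis and 46 mm above the worktop when up, about 23 mm above it when fully down
- pedal (a joint): pedal angle in rad: 0 = up, 0.24 = down at its stop. It turns about a level axis (caddy y) through the caddy's axis, 35 mm above the worktop. A spring returns it; it takes about 10 N on the tread
- lid (a joint): lid angle in rad: 0 = shut, 1.85 = stop. The pedal lifts it (lid angle at least about 7.5 times the pedal angle), one way only: it passes the vertical (1.57) only when the pedal is nearly at its stop, and then stays leaning back at about 1.85 with the pedal released; otherwise it drops shut. Pushed forward past the vertical by its outer face, near the top, it falls shut by itself in about 2 s
- lid_tab (a point): tip of the small black tab at the lid's front edge (34 mm wide, 5 mm thick); 180 mm from the lid's hinge line, which runs along caddy y, 86 mm behind the caddy's axis at rim height. With the lid open it is the lid's topmost point, about 0.33 m up
- lemon_mid (a point): yellow lemon, 72 mm long (its own x) by 57 mm (y) by 58 mm high, about 0.11 kg, lying on the board; point at its centre, half-way up
- garlic_mid (a point): garlic bulb, 56 mm across and high, loose on the board; its centre. Must be left alone
- teaspoon: steel teaspoon, 130 x 26 x 11 mm, loose on the board; origin in the middle of its underside, its length along its x. Must be left alone
- mug_mid (a point): green and white mug, 78 mm across, 101 mm high, loose on the worktop at the left; its centre. Must be left alone
- board: wooden chopping board, 240 mm (its x) by 340 mm (y) by 22 mm thick, fixed; origin at the centre of its underside

How it is judged:
On the way, in this order (a step that is already met when the one before it is completed fails the run):
1. the pedal is pressed down to its stop and the lid has swung open past the vertical (value of joint pedal above 0.222 rad and value of joint lid above 1.6 rad), for 0.2 s.
2. the pedal is released and the lemon lies inside the caddy, with the lid still standing open (value of joint pedal below 0.03 rad and value of joint lid above 1.5 rad and horizontal distance between lemon_mid and caddy below 0.07 m and height (world z) of lemon_mid below 0.1 m and contact force between the fingers and lemon below 0.1 N), for 0.2 s.
At the end, for the whole second after the job is handed in: the lemon lies inside the caddy (its centre below 100 mm and within 70 mm of the caddy's axis), the lid is shut (angle under 0.04 rad), the pedal is back up (under 0.03 rad), and garlic, teaspoon and mug are within 30 mm of where they were (value of joint lid below 0.04 rad and value of joint pedal below 0.03 rad and horizontal distance between lemon_mid and caddy below 0.07 m and height (world z) of lemon_mid below 0.1 m and distance of each of garlic_mid, teaspoon, mug_mid from where it was at the start of the episode below 0.03 m); the robot touches nothing.
It fails at once if the garlic, the teaspoon or the mug is moved by more than 30 mm (distance of any of garlic_mid, teaspoon, mug_mid from where it was at the start of the episode above 0.03 m).
It also fails if it takes over 72 s, if anything falls off the work surface, if the arm or the gripper's body presses on something with over 40 N, if the wrist force passes 120 N, or if a joint passes its speed limit or range.

### The arm

A 6-joint arm with a two-finger parallel gripper is mounted at the origin on a cart in front of the work surface, level with it; the furniture and walls round the work are solid. World frame = base frame: x ahead of the robot, y to its left, z up, the work surface at z = 0. Lengths are in m, angles in rad, forces in N, time in s.
With the tool pointing down it reaches from about 0.4 to 0.925 m from the base axis. Payload 12.5 kg.
Tool frame: the origin (TCP) lies midway between the tips of the shut fingers; the grasp point (between the pads) lies 19 mm behind it; z points along the fingers, y is the direction in which the jaws open and shut (so a half turn about z gives the same grasp; the last joint's range is limited). The gripper opens to 95 mm and grips with 3 to 60 N. Pads are 20 mm wide; open, the fingers measure 119 mm over their backs; the gripper's body (75 mm by 180 mm) begins 59 mm behind the grasp point.
Start: joints at [-1.21, 0.491, 1.559, -0, 1.092, -0.106], TCP at [0.281, -0.558, 0.215] pointing down, gripper open.
Joint ranges: [-3.1, 3.1], [-0.84, 2.19], [0.05, 2.79], [-1.13, 4.28], [0.06, 2.93], [-2.69, 2.69]. Speed limits (rad/s): [2.22, 2.22, 2.79, 3.14, 3.14, 3.14].

### API

Orientations are given as a rotation vector (axis times angle).
In Python, from station import status, cams, ticket, nets gives the robot as it stands.
- The arm moves only by the tool arm_command, never from a script. Its argument "increments" is text: rows parted by semicolons, each of 7 numbers parted by spaces: the turn, a rotation vector about the tool's x, y, z in units of 6 degrees (1.0 is 6 degrees), then the shift along the tool's x, y, z in units of 30 mm (1.0 is 30 mm), then the closure, from -1 (fully open) to 1 (shut). In form: rx ry rz tx ty tz jaw; .... A call has 1 to 20 rows; each row is the pose to reach, as a shift and turn from the pose measured when the call began, along the tool's axes at that moment; what a row does not reach only later rows make up. A row lasts 1/8 s, in which the tool goes at most 62.5 mm and 10.7 degrees, less where a joint would pass 70% of its speed; a pose out of reach is approached as far as the arm can. A call with a gripper value outside its range is refused whole. The fingers move at their own pace and stop on an object; "squeeze" is the grip in N (left out, the last holds). Time passes only in rows, so rows that repeat a pose let the fingers close. It gives the time, the measured TCP pose, the force and the opening at its end, in the units of the state.
- status.sense(): the state, without advancing time (a new reading comes with each control period).
- cams.capture(name): name is "scene" or "top" or "wrist"; returns a dict with "img" (400x640x3 uint8, red, green, blue), "range_z" (400x640 float32, m along the optical axis (not along the pixel's ray), 0 where there is no reading), "fx", "fy", "cx", "cy" (pixels), "world_from_camera" (4x4, takes a point from camera to world coordinates). Camera axes: x right, y down, z forward; pixel columns grow to the right and rows downward; lengths in m; the calibration is good to about 2 mm. The wrist camera is an equidistant fisheye: a pixel r from the principal point sees the ray r / f radians off the axis. A picture is of the moment at which its call begins.
- ticket.hand_in(): hands the job in, once; it reports no verdict.
Trained networks look in a picture, given as the dict that the camera call returned (one of the last four; its "shot" number tells which), for a name from the list of things; names that differ only in an ending like _2 or _b are one class to them, and where a whole thing is asked for, a point or a joint stands for the part that bears it (a point fixed in the world has none). Each returns a list of dicts, best first, with "score" (0 to 1); they miss things now and then, are a little off and sometimes report something else, mostly with a low value. They report only what shows in the picture. A call takes as long as a camera call.
- nets.cut_out(picture, query): "mask" (400x640 bool, what is visible of it) and "box" ([centre column, centre row, width, height] in pixels, round what is visible of it).
The state is a dict: "time_s": time; "joints": joint angles; "joint_velocities": joint speeds; "joint_efforts": joint torques, N m; "tool_pos": TCP position; "eef_rot": TCP orientation; "contact_force": force on the tool from outside, world axes, zero at the start; "wrist_torque": the same for the moment, N m; "opening": finger opening in m.
Only numpy, scipy, OpenCV 4.12 (cv2) and the standard library are available. Lean on these libraries where they do the work, as an engineer would, in place of code of your own. Each camera call takes 0.05 s, during which the arm holds its last target.

## Working session

There is one attempt and no reset: what is moved stays moved. The work goes in short steps, Python scripts to look and compute and a tool call to move; the robot and the scene stay as the last step left them, time stands still between calls to the robot, and variables do not carry over. Pictures are saved under pics/ and viewed, and the job is handed in when it is done.

Besides the shell and the picture viewer there is one more tool, called as name(argument=value, ...) on one line, values as JSON. arm_command: Moves the arm, as the interface text tells. Its arguments: {"type":"object","properties":{"increments":{"type":"string"},"squeeze":{"type":"number"}},"required":["increments"]}

```bash
mkdir -p pics; ls
python3 - <<'E'
from station import status,cams
import cv2,numpy as np
s=status.sense();print(s)
for n in("scene","top"):
    p=cams.capture(n);cv2.imwrite(f"pics/{n}0.png",p["img"][:,:,::-1]);print(n,p["fx"],p["cx"],p["cy"],np.round(p["world_from_camera"],3).tolist(),p["shot"])
E
```

```text
pics
{'time_s': 0.0, 'joints': array([-1.20957564e+00,  4.91592444e-01,  1.55945456e+00, -4.61223657e-06,
        1.09171498e+00, -1.05608664e-01]), 'joint_velocities': array([-9.30761811e-04,  6.12276660e-04, -1.04233239e-03, -2.84091707e-04,
        8.43532461e-04, -3.81133155e-05]), 'joint_efforts': array([-2.04291558e-03, -6.12655592e+01, -2.58178622e+01,  6.91750715e-02,
        4.82628378e-02, -8.51070740e-05]), 'tool_pos': array([ 0.28121127, -0.55788221,  0.21403956]), 'eef_rot': array([-3.05527112e+00, -7.26388451e-01,  2.40398488e-04]), 'contact_force': array([ 0.63028041, -0.17804816,  0.62637016]), 'wrist_torque': array([-0.0049483 ,  0.00037707, -0.02195622]), 'opening': 0.09507481393208797}
scene 469.8366760648834 320.00664881913025 196.70476146733856 [[-0.153, -0.623, 0.767, -0.66], [-0.988, 0.102, -0.114, 0.306], [-0.007, -0.775, -0.632, 1.075], [0.0, 0.0, 0.0, 1.0]] 1
top 388.54371826644876 319.01542385641545 203.54398936780365 [[0.014, -0.996, 0.083, 0.423], [-1.0, -0.016, -0.024, 0.135], [0.025, -0.082, -0.996, 1.187], [0.0, 0.0, 0.0, 1.0]] 2
```

View pics/scene0.png

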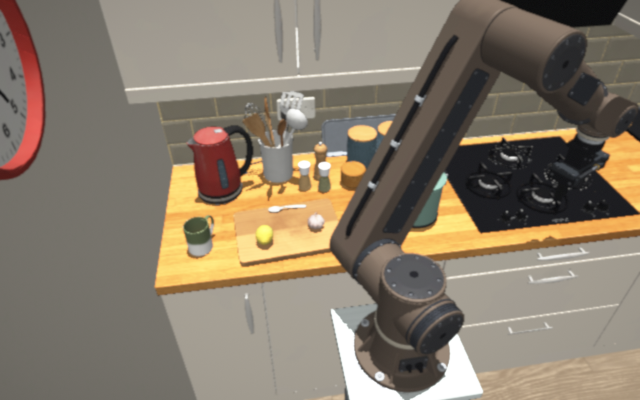

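View pics/top0.png

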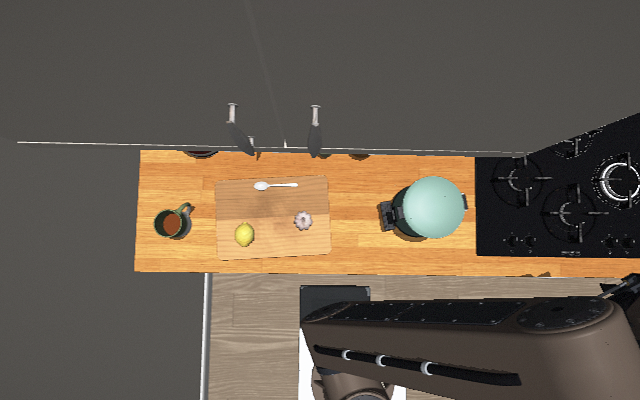

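```bash
cat > h.py <<'E'
from station import status,cams,nets
import cv2,numpy as np
from scipy.spatial.transform import Rotation as R
def pts(p,m):
    v,u=np.nonzero(m&(p["range_z"]>0));z=p["range_z"][v,u]
    c=np.c_[(u-p["cx"])/p["fx"]*z,(v-p["cy"])/p["fy"]*z,z,np.ones(len(z))]
    return (c@np.array(p["world_from_camera"]).T)[:,:3]
E
python3 - <<'E'
from h import *
for n in("top","scene"):
    p=cams.capture(n)
    for q in ["caddy","pedal_tread","lid_tab","lemon_mid","garlic_mid","teaspoon","mug_mid","board"]:
        for r in nets.cut_out(p,q)[:2]:
            P=pts(p,r["mask"])
            if len(P)<5: continue
            print(n,q,round(r["score"],2),np.round(r["box"]),len(P),"med",np.round(np.median(P,0),3),"lo",np.round(np.percentile(P,2,axis=0),3),"hi",np.round(np.percentile(P,98,axis=0),3))
E
```

```text
top caddy 0.95 [429. 208.  84.  63.] 4033 med [ 0.5   -0.179  0.165] lo [ 0.427 -0.278  0.002] hi [ 0.579 -0.089  0.172]
top pedal_tread 0.73 [390. 217.  12.  28.] 322 med [ 0.488 -0.097  0.044] lo [ 0.446 -0.116  0.038] hi [ 0.526 -0.077  0.05 ]
top lid_tab 0.88 [431. 207.  71.  58.] 3114 med [ 0.504 -0.194  0.167] lo [ 0.433 -0.275  0.159] hi [ 0.579 -0.114  0.172]
top lemon_mid 0.64 [248. 233.  20.  22.] 348 med [0.425 0.319 0.069] lo [0.397 0.295 0.052] hi [0.454 0.345 0.079]
top garlic_mid 0.68 [304. 220.  22.  15.] 290 med [0.468 0.152 0.057] lo [0.443 0.127 0.017] hi [0.495 0.176 0.071]
top teaspoon 0.65 [274. 189.  40.  10.] 156 med [0.574 0.227 0.024] lo [0.564 0.174 0.017] hi [0.584 0.295 0.031]
top mug_mid 0.82 [172. 221.  44.  35.] 1003 med [0.457 0.53  0.048] lo [ 0.417  0.486 -0.002] hi [0.505 0.564 0.1  ]
top board 0.97 [274. 218. 119.  89.] 8283 med [0.481 0.241 0.019] lo [0.361 0.08  0.014] hi [0.595 0.407 0.025]
scene caddy 0.95 [431. 198.  33.  57.] 729 med [ 0.431 -0.224  0.08 ] lo [ 0.421 -0.315  0.004] hi [ 0.561 -0.17   0.172]
scene lid_tab 0.5 [262. 234.  22.  15.] 268 med [0.407 0.323 0.068] lo [0.389 0.298 0.025] hi [0.451 0.349 0.082]
scene lemon_mid 0.79 [262. 235.  18.  18.] 244 med [0.407 0.323 0.069] lo [0.389 0.299 0.048] hi [0.431 0.347 0.082]
scene garlic_mid 0.6 [316. 219.  19.  14.] 184 med [0.455 0.152 0.059] lo [0.439 0.127 0.038] hi [0.478 0.175 0.075]
scene garlic_mid 0.47 [198. 233.  34.  42.] 956 med [0.431 0.523 0.066] lo [0.41  0.487 0.002] hi [0.528 0.562 0.102]
scene mug_mid 0.86 [199. 233.  33.  44.] 941 med [0.429 0.522 0.065] lo [0.41  0.485 0.008] hi [0.505 0.56  0.102]
scene board 0.69 [286. 230. 107.  71.] 4751 med [0.458 0.252 0.022] lo [0.351 0.09  0.008] hi [0.591 0.407 0.031]
```

The top view shows the caddy at about px (433,207), with its pedal to the left at (388,216), so the pedal faces world +y. The lemon is at (244,234), the garlic at (303,220) and the spoon at (275,185). Next I'll fit the poses.

Run:
```python
from h import *
p=cams.capture("top")
m=nets.cut_out(p,"lid_tab")[0]["mask"]; P=pts(p,m)
T=P[P[:,2]>0.155]
h=cv2.convexHull((T[:,:2]*1000).astype(np.float32)); 
print("enclosing",cv2.minEnclosingCircle((T[:,:2]*1000).astype(np.float32)), "mean",T.mean(0))
# robust circle fit to hull w/ R=84
from scipy.optimize import least_squares
H=h[:,0]
f=lambda c:np.hypot(H[:,0]-c[0],H[:,1]-c[1])-c[2]
r=least_squares(f,[500,-190,80],loss="soft_l1",f_scale=2);print(r.x,np.round(r.fun,0))
q=nets.cut_out(p,"pedal_tread")[0]["mask"];Q=pts(p,q);Q=Q[(Q[:,2]>.035)&(Q[:,2]<.056)]
print("tread",cv2.minAreaRect((Q[:,:2]*1000).astype(np.float32)),Q.mean(0))
l=nets.cut_out(p,"lemon_mid")[0]["mask"]; L=pts(p,l);L=L[L[:,2]>.035]
print("lemon",cv2.minAreaRect((L[:,:2]*1000).astype(np.float32)),cv2.fitEllipse(cv2.convexHull((L[:,:2]*1000).astype(np.float32))),L[:,2].max())
im=p["img"][:,:,::-1]
a=cv2.resize(im[160:260,360:490],None,fx=4,fy=4,interpolation=cv2.INTER_CUBIC)
b=cv2.resize(im[200:260,210:330],None,fx=4,fy=4,interpolation=cv2.INTER_CUBIC)
c=np.zeros((400,520+0,3),np.uint8);c=a
cv2.imwrite("pics/z1.png",c);cv2.imwrite("pics/z2.png",b)
```

```text
enclosing ((506.11712646484375, -193.40814208984375), 94.95774841308594) mean [ 0.50441248 -0.19403616  0.16616418]
[ 505.30932603 -197.07326472   83.76872468] [-0. -1. -1. -1. -0. -1. -1. -0. -0. -0. -0. 15. 14. 14. 14.  0. -1. -1.
 -1. -1. -0. -0. -1. -0. -0. -1. -0. -1. -2. -1.  6.  6.  7.  8.  7.  0.
 -1. -0. -1. -0. -1.]
tread ((487.31561279296875, -98.70864868164062), (85.93047332763672, 36.38785934448242), 8.94845199584961) [ 0.48678555 -0.09729866  0.04440904]
lemon ((425.2136535644531, 321.4385681152344), (55.60665512084961, 59.48031234741211), 47.58829879760742) ((425.37518310546875, 322.10467529296875), (55.202537536621094, 67.59796905517578), 83.36478424072266) 0.0812951898349683
```

View pics/z1.png

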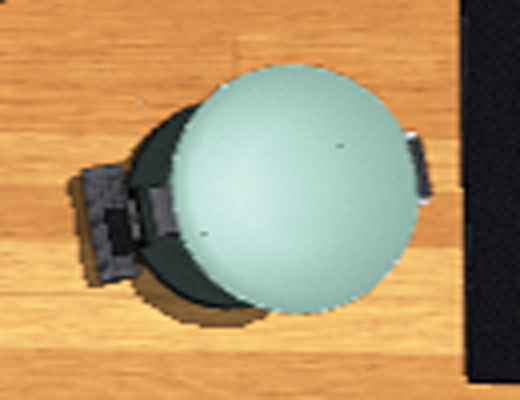

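View pics/z2.png

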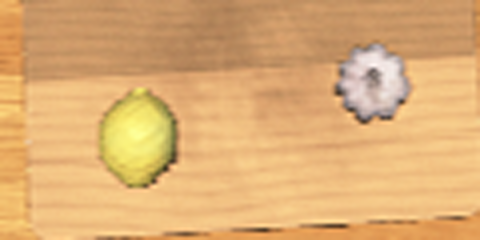

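Run:
```python
from h import *
Ls=[]
for n,box in(("top",(200,260,220,270)),("scene",(215,255,245,285))):
    p=cams.capture(n);hsv=cv2.cvtColor(p["img"],cv2.COLOR_RGB2HSV)
    m=(hsv[:,:,0]>23)&(hsv[:,:,0]<40)&(hsv[:,:,1]>120)
    k=np.zeros_like(m);k[box[0]:box[1],box[2]:box[3]]=1;m&=k
    c=cv2.connectedComponentsWithStats(m.astype(np.uint8));i=1+np.argmax(c[2][1:,4]);m=c[1]==i
    P=pts(p,m);P=P[P[:,2]>.03];Ls.append(P)
    print(n,c[2][i],np.round(P.min(0),3),np.round(P.max(0),3),np.linalg.eigh(np.cov(P[:,:2].T)),cv2.minAreaRect((P[:,:2]*1000).astype(np.float32)))
P=np.vstack(Ls)
from scipy.optimize import least_squares
def f(c):
    a=c[2];d=P-[c[0],c[1],.051];u=d[:,0]*np.cos(a)+d[:,1]*np.sin(a);v=-d[:,0]*np.sin(a)+d[:,1]*np.cos(a)
    return np.sqrt((u/.036)**2+(v/.0285)**2+(d[:,2]/.029)**2)-1
for a0 in(0,.8,1.57,-.8):
    r=least_squares(f,[.42,.32,a0],loss="soft_l1",f_scale=.05);print(r.x,r.cost)
```

```text
top [235 222  19  25 315] [0.391 0.296 0.048] [0.46  0.349 0.082] EighResult(eigenvalues=array([0.00018317, 0.00027471]), eigenvectors=array([[-0.09875038, -0.99511224],
       [-0.99511224,  0.09875038]])) ((424.4068908691406, 321.3283996582031), (54.63652801513672, 57.21410369873047), 47.239341735839844)
scene [256 225  17  19 219] [0.386 0.297 0.044] [0.447 0.348 0.083] EighResult(eigenvalues=array([0.00017509, 0.00019506]), eigenvectors=array([[-0.9985287 , -0.05422572],
       [-0.05422572,  0.9985287 ]])) ((415.18634033203125, 320.5643310546875), (55.43125534057617, 52.81061553955078), 17.135873794555664)
[ 0.42691323  0.32177177 -0.08532313] 1.0634213410014755
[ 0.42691323  0.32177175 -0.08532758] 1.063421340788533
[0.42691314 0.32177139 3.05618455] 1.0634213403837611
[ 0.42691323  0.32177178 -0.0853197 ] 1.0634213411799456
```

```bash
cat >> h.py <<'E'
yaw=np.deg2rad(9.7)
f=np.array([-np.sin(yaw),np.cos(yaw),0]); C=np.array([.505,-.197,0])
def Rot(z,y):
    z=np.array(z,float);z/=np.linalg.norm(z);y=np.array(y,float);y=y-z*(y@z);y/=np.linalg.norm(y)
    return np.c_[np.cross(y,z),y,z]
def plan(steps,p0=None,R0=None):
    s=status.sense()
    p0=s["tool_pos"];R0=R.from_rotvec(s["eef_rot"]).as_matrix()
    print("t",s["time_s"],"J",np.round(s["joints"],2),"F",np.round(s["contact_force"],1),"open",s["opening"],"p",np.round(p0,4))
    for p,Rt in steps:
        w=R.from_matrix(R0.T@Rt).as_rotvec(degrees=True)/6; d=R0.T@(np.array(p)-p0)/.03
        print(np.round(w,2),np.round(d,2), "dist",np.round(np.linalg.norm(d)*30), "ang",np.round(np.linalg.norm(w)*6))
g=np.array([np.cos(yaw),np.sin(yaw),0])
th=np.deg2rad(35)
Rped=Rot(-f*np.sin(th)-np.array([0,0,np.cos(th)]),g)
Rdn=Rot([0,0,-1],g)
E
python3 - <<'E'
from h import *
T=C+f*.097
print(T)
plan([((.36,-.40,.34),Rdn),((.40,-.08,.32),Rdn),((.42,0,.22),Rped),((T[0],T[1],.10),Rped)])
E
```

```text
[ 0.48865653 -0.10138676  0.        ]
t 1.3 J [-1.21  0.49  1.56 -0.    1.09 -0.11] F [ 0.5 -0.2 -0.4] open 0.09538969671591105 p [ 0.2813 -0.5581  0.2146]
[  0.     0.   -12.16] [ 4.72 -3.53 -4.18] dist 217.0 ang 73.0
[  0.     0.   -12.16] [ 10.71 -12.45  -3.51] dist 504.0 ang 73.0
[ -3.71  -5.01 -11.76] [ 12.5  -14.53  -0.18] dist 575.0 ang 80.0
[ -3.71  -5.01 -11.76] [ 13.02 -10.49   3.82] dist 515.0 ang 80.0
```

arm_command(increments="0 0 -4 1.5 -1 -2 1;0 0 -8 3 -2.5 -4 1;0 0 -12.16 4.7 -3.5 -4.2 1;0 0 -12.16 4.7 -3.5 -4.2 1;0 0 -12.16 4.7 -3.5 -4.2 1;0 0 -12.16 4.7 -3.5 -4.2 1;0 0 -12.16 4.7 -3.5 -4.2 1;0 0 -12.16 4.7 -3.5 -4.2 1;0 0 -12.16 10.7 -12.4 -3.5 1;0 0 -12.16 10.7 -12.4 -3.5 1;0 0 -12.16 10.7 -12.4 -3.5 1;0 0 -12.16 10.7 -12.4 -3.5 1;0 0 -12.16 10.7 -12.4 -3.5 1;0 0 -12.16 10.7 -12.4 -3.5 1;0 0 -12.16 10.7 -12.4 -3.5 1;0 0 -12.16 10.7 -12.4 -3.5 1")

```text
time_s: 3.3
tool_pos: [0.4006, -0.0826, 0.3197]
eef_rot: [2.028, 2.399, -0.0]
contact_force: [0.2, -0.6, -0.3]
opening: 0.0004
```

Run:
```python
from h import *
T=C+f*.097
plan([((.42,0,.22),Rped),((T[0],T[1],.10),Rped)])
```

```text
t 3.3 J [-0.36  0.06  1.88 -0.    1.2  -0.53] F [ 0.2 -0.6 -0.3] open 0.0003743880884569245 p [ 0.4006 -0.0826  0.3197]
[-0.01 -5.83 -0.02] [2.61 1.09 3.32] dist 131.0 ang 35.0
[-0.01 -5.83 -0.02] [-1.1   2.79  7.32] dist 237.0 ang 35.0
```

arm_command(increments="0 -2 0 1.3 0.5 1.5 1;0 -4 0 2.6 1.1 3.3 1;0 -5.83 0 2.6 1.1 3.3 1;0 -5.83 0 2.6 1.1 3.3 1;0 -5.83 0 2.6 1.1 3.3 1;0 -5.83 0 1 2 5.3 1;0 -5.83 0 0 2.4 6.3 1;0 -5.83 0 -1.1 2.8 7.3 1;0 -5.83 0 -1.1 2.8 7.3 1;0 -5.83 0 -1.1 2.8 7.3 1;0 -5.83 0 -1.1 2.8 7.3 1")

```text
time_s: 4.68
tool_pos: [0.4891, -0.1012, 0.1019]
eef_rot: [1.695, 2.003, -0.532]
contact_force: [0.2, 0.0, 0.0]
opening: 0.0003
```

Run:
```python
from h import *
T=C+f*.097
plan([((T[0],T[1],z),Rped) for z in (.06,.045,.035,.028,.024)])
p=cams.capture("top");cv2.imwrite("pics/t1.png",cv2.resize(p["img"][120:280,300:540,::-1],None,fx=3,fy=3))
p=cams.capture("wrist");cv2.imwrite("pics/w1.png",p["img"][:,:,::-1])
```

```text
t 4.675 J [-0.03  0.53  2.1  -1.07  0.69  0.72] F [0.2 0.  0. ] open 0.00032221531790056995 p [ 0.4891 -0.1012  0.1019]
[-0.   -0.   -0.03] [ 0.8  -0.02  1.15] dist 42.0 ang 0.0
[-0.   -0.   -0.03] [ 1.08 -0.02  1.56] dist 57.0 ang 0.0
[-0.   -0.   -0.03] [ 1.28 -0.02  1.83] dist 67.0 ang 0.0
[-0.   -0.   -0.03] [ 1.41 -0.02  2.02] dist 74.0 ang 0.0
[-0.   -0.   -0.03] [ 1.49 -0.02  2.13] dist 78.0 ang 0.0
```

View pics/t1.png

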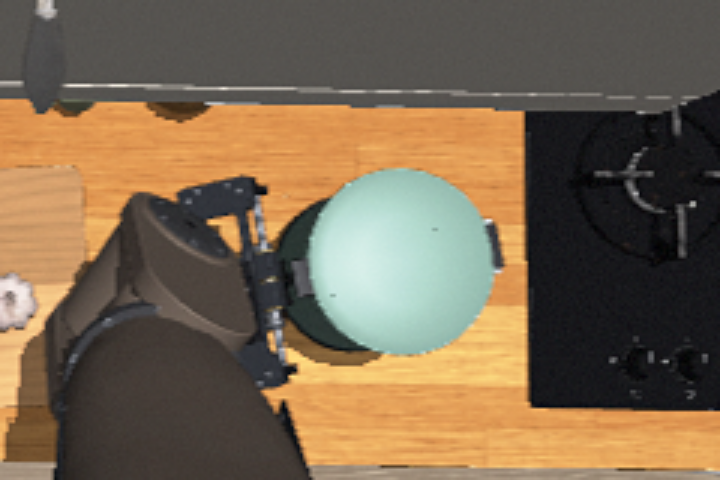

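View pics/w1.png

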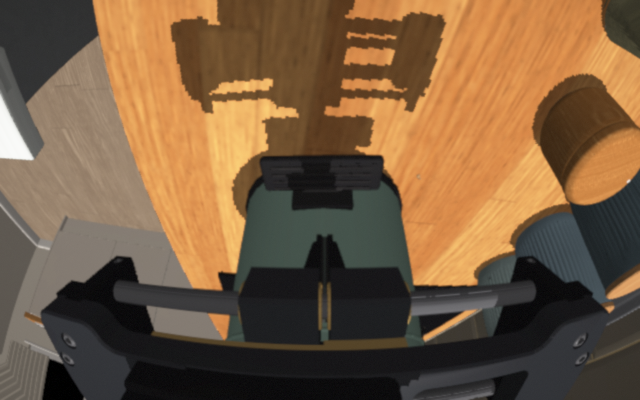

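The top view shows the gripper at the front of the caddy, leaning away from it. In the wrist view the shut fingers at column 323 line up with the tread, which is centred at (322,172). Joint 4 is at -1.07, close to its -1.13 limit, so I'll reduce the lean before pressing.

arm_command(increments="0 0.7 0 0.4 0 0.6 1;0 1.4 0 0.8 0 1.15 1;0 1.4 0 0.8 0 1.15 1;0 1.4 0 0.8 0 1.15 1")

```text
time_s: 5.28
tool_pos: [0.4893, -0.1007, 0.0604]
eef_rot: [1.777, 2.104, -0.42]
contact_force: [0.2, 0.2, 0.1]
opening: 0.0005
```

Run:
```python
from h import *
T=C+f*.097
Rc=R.from_rotvec(status.sense()["eef_rot"]).as_matrix()
plan([((T[0],T[1],z),Rc) for z in (.055,.045,.035,.030,.025,.022)])
```

```text
t 5.275 J [-0.1   0.57  2.1  -0.97  0.55  0.6 ] F [0.2 0.2 0.1] open 0.0005075291192133265 p [ 0.4893 -0.1007  0.0604]
[0. 0. 0.] [ 0.06 -0.02  0.17] dist 5.0 ang 0.0
[0. 0. 0.] [ 0.21 -0.03  0.47] dist 15.0 ang 0.0
[0. 0. 0.] [ 0.36 -0.03  0.76] dist 25.0 ang 0.0
[0. 0. 0.] [ 0.44 -0.03  0.91] dist 30.0 ang 0.0
[0. 0. 0.] [ 0.51 -0.03  1.06] dist 35.0 ang 0.0
[0. 0. 0.] [ 0.56 -0.03  1.15] dist 38.0 ang 0.0
```

arm_command(increments="0 0 0 0.1 0 0.3 1;0 0 0 0.2 0 0.45 1;0 0 0 0.26 0 0.6 1;0 0 0 0.36 0 0.76 1;0 0 0 0.36 0 0.76 1;0 0 0 0.4 0 0.83 1;0 0 0 0.44 0 0.91 1;0 0 0 0.44 0 0.91 1;0 0 0 0.44 0 0.91 1")

```text
time_s: 6.4
tool_pos: [0.49, -0.1012, 0.0314]
eef_rot: [1.775, 2.102, -0.42]
contact_force: [-0.6, -2.7, 7.5]
opening: 0.0006
```

Run:
```python
from h import *
plan([])
p=cams.capture("top");cv2.imwrite("pics/t2.png",cv2.resize(p["img"][120:280,300:540,::-1],None,fx=3,fy=3))
```

```text
t 6.4 J [-0.1   0.63  2.12 -1.09  0.51  0.73] F [-0.6 -2.7  7.5] open 0.0006073331486231637 p [ 0.49   -0.1012  0.0314]
```

View pics/t2.png

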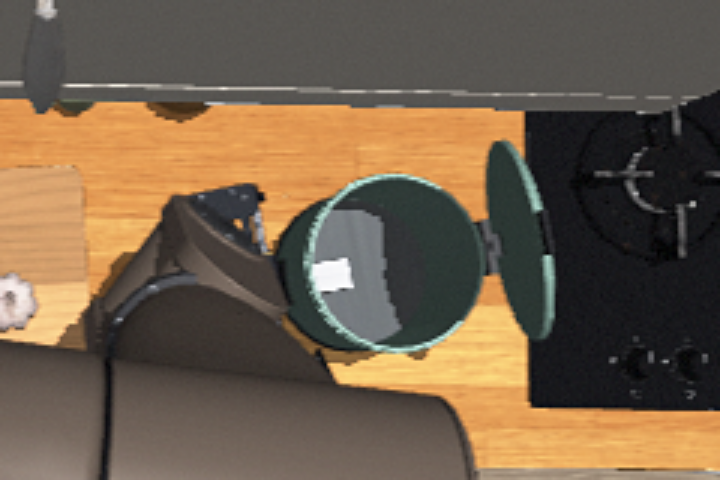

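arm_command(increments="0 0.3 0 0.03 0 0.06 1;0 0.6 0 0.06 0 0.12 1;0 0.9 0 0.09 0 0.17 1;0 0.9 0 0.09 0 0.2 1;0 0.9 0 0.09 0 0.2 1;0 0.9 0 0.09 0 0.2 1")

```text
time_s: 7.2
tool_pos: [0.4903, -0.1016, 0.0261]
eef_rot: [1.826, 2.164, -0.344]
contact_force: [-1.1, -2.4, 8.4]
opening: 0.0002
```

Run:
```python
from h import *
plan([])
p=cams.capture("top");cv2.imwrite("pics/t3.png",cv2.resize(p["img"][120:280,300:540,::-1],None,fx=3,fy=3))
for q in ("lid_tab",):
    for r in nets.cut_out(p,q)[:2]:
        P=pts(p,r["mask"]);d=P-C;print(r["score"],np.round(np.percentile(d@f,[2,50,98]),3),np.round(np.percentile(P[:,2],[2,50,98]),3))
        A=np.c_[d@f,P[:,2]];h=A[A[:,1]>.2];k=np.polyfit(h[:,1],h[:,0],1);print("lean deg",np.rad2deg(np.arctan(k[0])))
```

```text
t 7.2 J [-0.15  0.62  2.11 -0.92  0.45  0.53] F [-1.1 -2.4  8.4] open 0.0002482906284979787 p [ 0.4903 -0.1016  0.0261]
0.95 [-0.137 -0.112 -0.089] [0.164 0.247 0.321]
lean deg -16.246417000533963
```

View pics/t3.png

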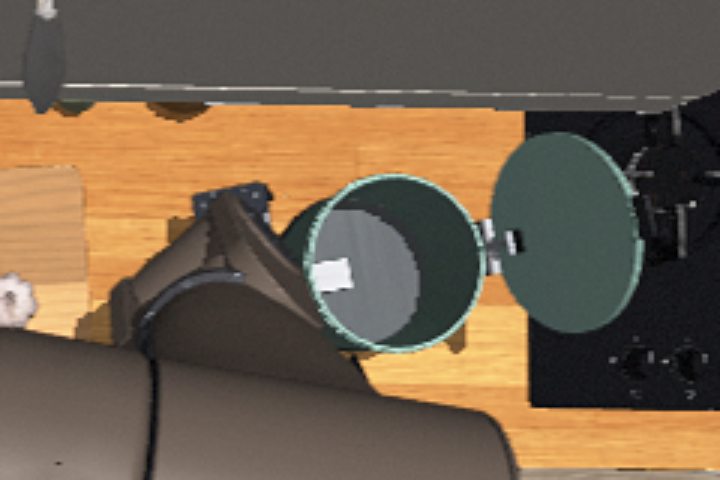

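The lid leans back 16°, which is 1.85 rad. The force is only 8 N, so the pedal may not have reached its stop. I'll press a little deeper.

arm_command(increments="0 0 0 0.03 0 0.07 1;0 0 0 0.05 0 0.11 1;0 0 0 0.05 0 0.13 1;0 0 0 0.05 0 0.13 1")

```text
time_s: 7.8
tool_pos: [0.4904, -0.1019, 0.0245]
eef_rot: [1.823, 2.161, -0.347]
contact_force: [-7.3, 2.4, 29.9]
opening: 0.0003
```

The force has jumped to 30 N, so the pedal is at its stop. I'll hold briefly, then lift straight up.

arm_command(increments="0 0 0 0.01 0 0.03 1;0 0 0 0.01 0 0.03 1;0 0 0 0.01 0 0.03 1;0 0 0 -0.3 0 -0.7 1;0 0 0 -0.7 0 -1.8 1;0 0 0 -1.1 0 -2.8 1;0 0 0 -1.1 0 -2.8 1;0 0 0 -1.1 0 -2.8 1")

```text
time_s: 8.8
tool_pos: [0.4897, -0.101, 0.1147]
eef_rot: [1.822, 2.161, -0.347]
contact_force: [0.7, -0.8, -0.4]
opening: 0.0004
```

```bash
cat >> h.py <<'E'
Lp=np.array([.426,.322])
Rlem=Rot([0,0,-1],[.085,.996,0])
E
python3 - <<'E'
from h import *
plan([((.42,.06,.22),Rlem),((Lp[0],Lp[1],.20),Rlem)])
p=cams.capture("top");cv2.imwrite("pics/t4.png",cv2.resize(p["img"][120:280,300:540,::-1],None,fx=3,fy=3))
for r in nets.cut_out(p,"lid_tab")[:1]:
        P=pts(p,r["mask"]);d=P-C;A=np.c_[d@f,P[:,2]];h=A[A[:,1]>.2];k=np.polyfit(h[:,1],h[:,0],1);print("lean deg",np.rad2deg(np.arctan(k[0])))
for r in nets.cut_out(p,"pedal_tread")[:1]:
    P=pts(p,r["mask"]);print(r["score"],r["box"],np.median(P,0))
E
```

```text
t 8.8 J [-0.14  0.46  2.05 -0.66  0.61  0.23] F [ 0.7 -0.8 -0.4] open 0.00036217201043101186 p [ 0.4897 -0.101   0.1147]
[ -2.36   3.13 -12.41] [ 3.97 -1.37 -5.38] dist 205.0 ang 78.0
[ -2.36   3.13 -12.41] [12.17  0.31 -7.95] dist 436.0 ang 78.0
lean deg -16.28896270393555
0.66 [413.0, 211.5, 9.3, 8.4] [ 0.50087677 -0.17281484  0.04045656]
```

View pics/t4.png

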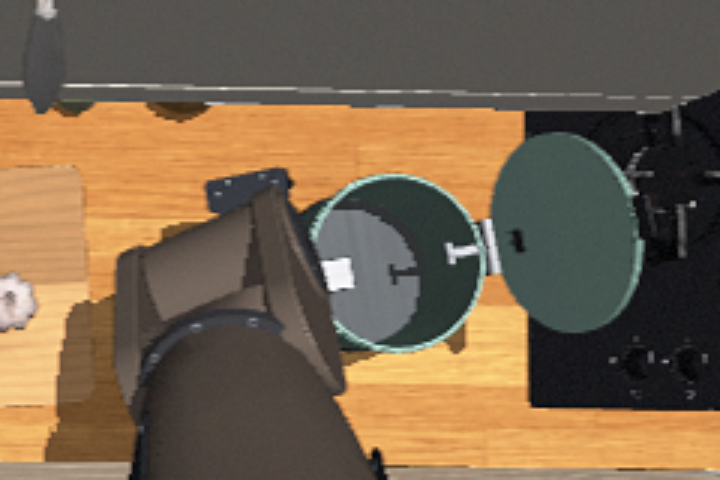

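The lid stays leaning back 16° after I let go, and nothing touches the caddy. Next is the lemon.

arm_command(increments="0 0 0 0.5 0 -2 0;-0.6 0.8 -3 2 -0.7 -4 -0.5;-1.2 1.6 -6 4 -1.4 -5.4 -1;-2.36 3.13 -12.41 4 -1.4 -5.4 -1;-2.36 3.13 -12.41 4 -1.4 -5.4 -1;-2.36 3.13 -12.41 4 -1.4 -5.4 -1;-2.36 3.13 -12.41 4 -1.4 -5.4 -1;-2.36 3.13 -12.41 8 -0.5 -6.7 -1;-2.36 3.13 -12.41 12.2 0.3 -8 -1;-2.36 3.13 -12.41 12.2 0.3 -8 -1;-2.36 3.13 -12.41 12.2 0.3 -8 -1;-2.36 3.13 -12.41 12.2 0.3 -8 -1;-2.36 3.13 -12.41 12.2 0.3 -8 -1;-2.36 3.13 -12.41 12.2 0.3 -8 -1;-2.36 3.13 -12.41 12.2 0.3 -8 -1")

```text
time_s: 10.82
tool_pos: [0.4259, 0.3218, 0.201]
eef_rot: [-0.136, -3.137, -0.001]
contact_force: [-0.2, -0.0, -0.4]
opening: 0.0956
```

Run:
```python
from h import *
plan([((Lp[0],Lp[1],z),Rlem) for z in(.10,.035)])
p=cams.capture("wrist");cv2.imwrite("pics/w5.png",p["img"][:,:,::-1])
```

```text
t 10.825 J [ 0.52  0.38  1.8   0.    0.97 -0.96] F [-0.2 -0.  -0.4] open 0.09562150869667828 p [0.4259 0.3218 0.201 ]
[ 0.   -0.02 -0.01] [-0.01  0.    3.37] dist 101.0 ang 0.0
[ 0.   -0.02 -0.01] [-0.01  0.    5.53] dist 166.0 ang 0.0
```

View pics/w5.png

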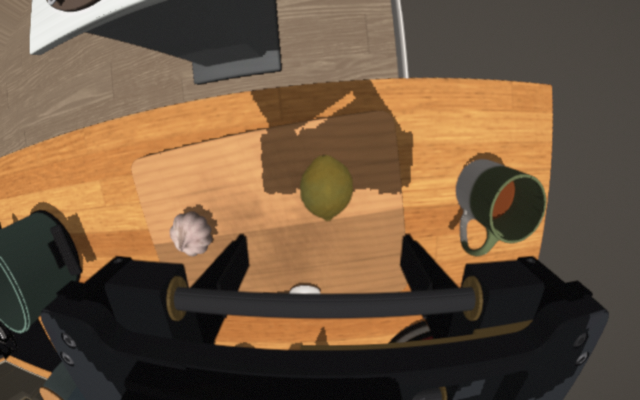

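The lemon at (326,188) is centred between the open fingers, whose midpoint is column 324. The garlic and mug are clear of the path, so I'll descend and grip.

arm_command(increments="0 0 0 0 0 1.5 -1;0 0 0 0 0 3 -1;0 0 0 0 0 4.3 -1;0 0 0 0 0 5.2 -1;0 0 0 0 0 5.53 -1;0 0 0 0 0 5.53 -1;0 0 0 0 0 5.53 0;0 0 0 0 0 5.53 1;0 0 0 0 0 5.53 1;0 0 0 0 0 5.53 1;0 0 0 0 0 5.53 1;0 0 0 0 0 5.53 1;0 0 0 0 0 5.53 1;0 0 0 0 0 4.5 1;0 0 0 0 0 2.5 1;0 0 0 0 0 0.5 1;0 0 0 0 0 0 1;0 0 0 0 0 0 1", squeeze=15)

```text
time_s: 13.12
tool_pos: [0.4258, 0.3219, 0.201]
eef_rot: [-0.136, -3.138, -0.001]
contact_force: [-0.7, 0.3, -1.3]
opening: 0.0552
```

Run:
```python
from h import *
th=np.deg2rad(25)
Rd=Rot([np.sin(th),0,-np.cos(th)],f)   # lean body towards robot
G=C+f*.012
def tcp(gp): return gp+Rd[:,2]*.019
print(np.round(Rd,2))
A=tcp(np.array([.42,.0,.27]));B=tcp(np.array([G[0]-.02,G[1],.25]));D=tcp(np.array([G[0]-.005,G[1],.165]))
print(A,B,D)
plan([(A,Rd),(B,Rd),(D,Rd)])
p=cams.capture("wrist");cv2.imwrite("pics/w6.png",p["img"][:,:,::-1])
```

```text
[[-0.9  -0.14  0.42]
 [-0.15  0.99  0.  ]
 [-0.42 -0.06 -0.91]]
[0.42802975 0.         0.25278015] [ 0.49100787 -0.18517156  0.23278015] [ 0.50600787 -0.18517156  0.14778015]
t 13.125 J [ 0.52  0.38  1.8   0.    0.97 -0.96] F [-0.7  0.3 -1.3] open 0.05519590107350958 p [0.4258 0.3219 0.201 ]
[ 0.15 -4.18 -2.26] [ -1.   -10.68  -1.74] dist 326.0 ang 29.0
[ 0.15 -4.18 -2.26] [ -3.62 -16.65  -1.08] dist 512.0 ang 29.0
[ 0.15 -4.18 -2.26] [ -4.13 -16.61   1.76] dist 516.0 ang 29.0
```

View pics/w6.png

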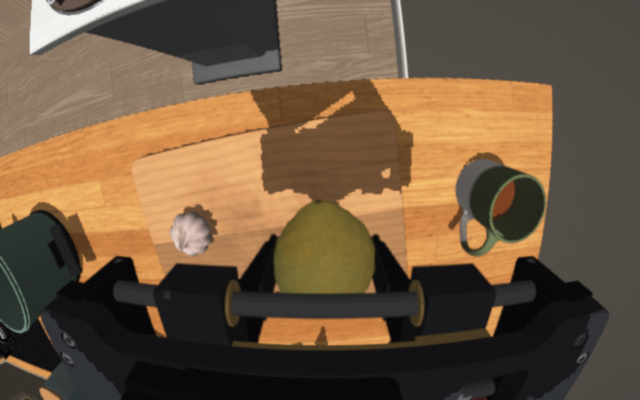

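The lemon is held between the pads, with the jaws open 55 mm. I'll carry it to just left of the caddy.

arm_command(increments="0 -1 -0.5 -0.3 -2 -1.7 1;0 -2 -1 -0.6 -4 -1.74 1;0 -3 -1.6 -0.8 -6 -1.74 1;0.15 -4.18 -2.26 -1 -8 -1.74 1;0.15 -4.18 -2.26 -1 -9.4 -1.74 1;0.15 -4.18 -2.26 -1 -10.68 -1.74 1;0.15 -4.18 -2.26 -1 -10.68 -1.74 1;0.15 -4.18 -2.26 -1 -10.68 -1.74 1;0.15 -4.18 -2.26 -1 -10.68 -1.74 1;0.15 -4.18 -2.26 -2 -13 -1.5 1;0.15 -4.18 -2.26 -2.8 -15 -1.3 1;0.15 -4.18 -2.26 -3.6 -16.65 -1.08 1;0.15 -4.18 -2.26 -3.6 -16.65 -1.08 1;0.15 -4.18 -2.26 -3.6 -16.65 -1.08 1;0.15 -4.18 -2.26 -3.6 -16.65 -1.08 1")

```text
time_s: 15.05
tool_pos: [0.49, -0.1833, 0.2325]
eef_rot: [-0.211, 2.701, -0.047]
contact_force: [-1.0, 0.0, -0.6]
opening: 0.0553
```

Run:
```python
from h import *
th=np.deg2rad(25)
Rd=Rot([np.sin(th),0,-np.cos(th)],f)
D=np.array([.506,-.185,.148])
plan([(D,Rd)])
for n in("top","wrist","scene"):
    p=cams.capture(n);cv2.imwrite(f"pics/{n}7.png",p["img"][:,:,::-1])
```

```text
t 15.05 J [-0.61  0.21  2.04  0.46  0.58 -2.68] F [-1.   0.  -0.6] open 0.055313535442826516 p [ 0.49   -0.1833  0.2325]
[ 0.   -0.03  0.02] [0.7  0.05 2.78] dist 86.0 ang 0.0
```

View pics/top7.png

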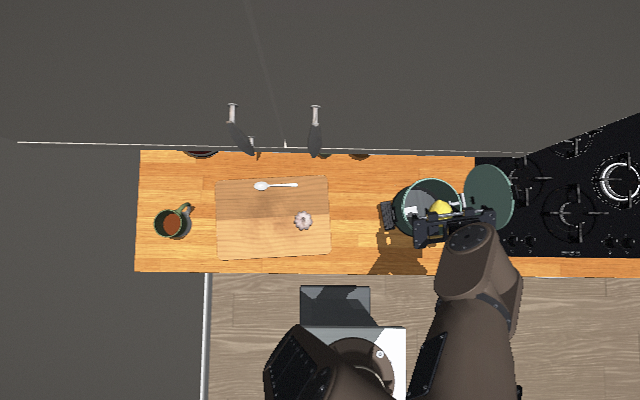

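View pics/wrist7.png

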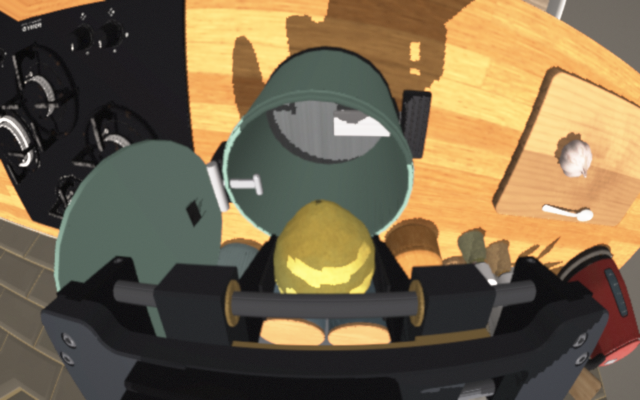

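View pics/scene7.png

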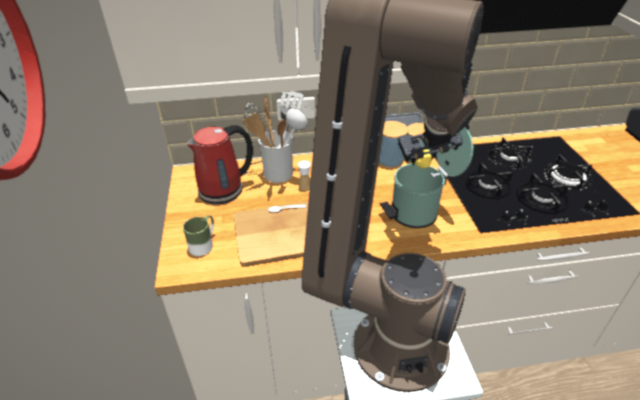

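The lemon is over the caddy mouth, at about px (437,208) in the top view. Joint 6 is at -2.68, right at its limit, so I'll first turn the tool back about its axis and then lower.

arm_command(increments="0 0 1.5 0 0 0 1;0 0 3 0 0 0 1;0 0 4 0 0 0 1;0 0 4 0 0 0 1")

```text
time_s: 15.7
tool_pos: [0.4901, -0.1832, 0.2331]
eef_rot: [0.354, 2.687, 0.077]
contact_force: [0.5, -0.7, -0.6]
opening: 0.0553
```

Run:
```python
from h import *
Rc=R.from_rotvec(status.sense()["eef_rot"]).as_matrix()
plan([((.506,-.187,.148),Rc)])
```

```text
t 15.7 J [-0.61  0.21  2.04  0.46  0.58 -2.27] F [ 0.5 -0.7 -0.6] open 0.055338420631379885 p [ 0.4901 -0.1832  0.2331]
[0. 0. 0.] [ 0.66 -0.3   2.8 ] dist 87.0 ang 0.0
```

arm_command(increments="0 0 0 0.2 -0.1 0.8 1;0 0 0 0.4 -0.2 1.6 1;0 0 0 0.6 -0.3 2.4 1;0 0 0 0.66 -0.3 2.8 1;0 0 0 0.66 -0.3 2.8 1;0 0 0 0.66 -0.3 2.8 1")

```text
time_s: 16.45
tool_pos: [0.5061, -0.1868, 0.1484]
eef_rot: [0.352, 2.686, 0.076]
contact_force: [0.0, -0.2, -1.0]
opening: 0.0553
```

Run:
```python
from h import *
plan([])
for n in("wrist","top"):
    p=cams.capture(n);cv2.imwrite(f"pics/{n}8.png",p["img"][:,:,::-1])
```

```text
t 16.45 J [-0.6   0.36  2.11  0.69  0.38 -2.52] F [ 0.  -0.2 -1. ] open 0.05532126602111211 p [ 0.5061 -0.1868  0.1484]
```

View pics/wrist8.png

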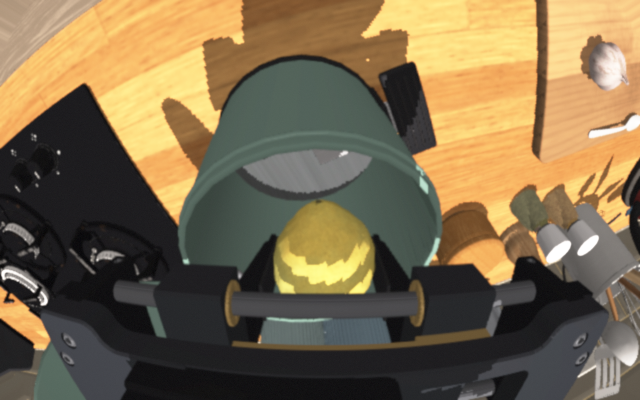

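The lemon at (322,240) sits centred inside the mouth opening. I'll release it and retreat upward.

arm_command(increments="0 0 0 0 0 0 -0.5;0 0 0 0 0 0 -0.5;0 0 0 0 0 0 -0.5;0 0 0 0 0 0 -0.5;0 0 0 0 0 -0.5 -0.5;0 0 0 0 0 -1.5 -0.5;0 0 0 0 0 -2.5 -0.5;0 0 0 0 0 -3.5 -0.5;0 0 0 0 0 -4 -0.5;0 0 0 0 0 -4 -0.5")

```text
time_s: 17.8
tool_pos: [0.4556, -0.1869, 0.2579]
eef_rot: [0.352, 2.684, 0.075]
contact_force: [0.5, -1.0, -0.4]
opening: 0.0712
```

Run:
```python
from h import *
plan([])
for n in("wrist","top"):
    p=cams.capture(n);cv2.imwrite(f"pics/{n}9.png",p["img"][:,:,::-1])
for q in("lemon_mid","lid_tab","pedal_tread"):
  for r in nets.cut_out(p,q)[:1]:
    P=pts(p,r["mask"]);d=P-C;print(q,r["score"],np.round(r["box"]),np.round(np.median(P,0),3))
    if q=="lid_tab":
        A=np.c_[d@f,P[:,2]];h=A[A[:,1]>.2];k=np.polyfit(h[:,1],h[:,0],1);print("lean",np.rad2deg(np.arctan(k[0])),h.min(0),h.max(0))
```

```text
t 17.8 J [-0.67  0.13  2.07  0.45  0.65 -2.3 ] F [ 0.5 -1.  -0.4] open 0.07121969021188973 p [ 0.4556 -0.1869  0.2579]
lemon_mid 0.55 [421. 207.  18.  23.] [ 0.512 -0.187  0.053]
lid_tab 0.92 [491. 197.  54.  65.] [ 0.525 -0.308  0.246]
lean -16.273092709931866 [-0.14080141  0.2000234 ] [-0.09644324  0.32994848]
pedal_tread 0.64 [396. 216.  30.  26.] [ 0.492 -0.1    0.044]
```

View pics/wrist9.png

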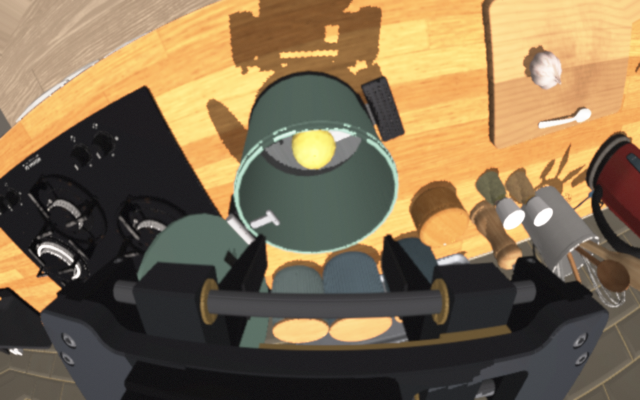

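View pics/top9.png

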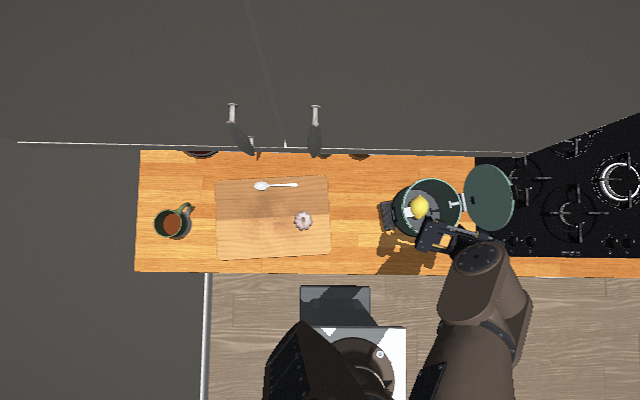

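The top view shows the lemon inside the caddy at (420,206), z about 0.05. The lid still leans back 16°, with its top at f≈-0.14, z 0.33, and the pedal is up at z 0.044. Now I'll go round behind the lid with the fingers shut.

```bash
cat >> h.py <<'E'
t3=np.deg2rad(30);Rpush=Rot([.707*np.sin(t3),.707*np.sin(t3),-np.cos(t3)],[.707,-.707,0])
E
python3 - <<'E'
from h import *
plan([((.36,-.30,.36),Rpush),((.36,-.47,.34),Rpush),(C-f*.20+[0,0,.30],Rpush)])
print(C-f*.20)
E
```

```text
t 18.05 J [-0.67  0.13  2.07  0.45  0.65 -2.3 ] F [ 0.4  0.8 -0.4] open 0.07191163729937217 p [ 0.4556 -0.1865  0.2564]
[-0.43  4.25 20.5 ] [ 0.41 -4.03 -4.47] dist 181.0 ang 126.0
[-0.43  4.25 20.5 ] [-0.78 -9.57 -3.86] dist 311.0 ang 126.0
[-0.43  4.25 20.5 ] [-4.8  -5.88 -0.15] dist 228.0 ang 126.0
[ 0.53869788 -0.39414069  0.        ]
```

arm_command(increments="0 0 0 0 0 -2 1;0 0 0 0 0 -3.8 1;0 0 2 0.4 -2 -4.4 1;0 0.5 4 0.4 -4 -4.5 1;-0.2 2 8 0.4 -4 -4.5 1;-0.2 2 10 0.4 -4 -4.5 1;-0.4 3 14 0.4 -4 -4.5 1;-0.43 4.25 17 0.4 -4 -4.5 1;-0.43 4.25 20.5 0.4 -4 -4.5 1;-0.43 4.25 20.5 0.4 -4 -4.5 1;-0.43 4.25 20.5 0.4 -4 -4.5 1;-0.43 4.25 20.5 0.4 -4 -4.5 1;-0.43 4.25 20.5 0.4 -4 -4.5 1;-0.43 4.25 20.5 0.4 -4 -4.5 1;-0.43 4.25 20.5 0.4 -4 -4.5 1;-0.43 4.25 20.5 0.4 -4 -4.5 1")

```text
time_s: 20.05
tool_pos: [0.3603, -0.2994, 0.3608]
eef_rot: [-2.638, -1.097, -0.707]
contact_force: [0.5, 0.3, 0.2]
opening: 0.0007
```

Run:
```python
from h import *
plan([((.36,-.47,.34),Rpush),((.45,-.44,.32),Rpush),(C-f*.20+[0,0,.30],Rpush)])
```

```text
t 20.05 J [-1.12  0.17  1.75  0.5   1.43 -0.46] F [0.5 0.3 0.2] open 0.0006738379576285438 p [ 0.3603 -0.2994  0.3608]
[-0.01  0.    0.03] [-3.85  4.   -1.42] dist 172.0 ang 0.0
[-0.01  0.    0.03] [-1.74  5.42  0.57] dist 172.0 ang 0.0
[-0.01  0.    0.03] [0.68 6.44 2.74] dist 211.0 ang 0.0
```

arm_command(increments="0 0 0 -1.5 1.5 -0.7 1;0 0 0 -3 3 -1.2 1;0 0 0 -3.85 4 -1.42 1;0 0 0 -3.85 4 -1.42 1;0 0 0 -3.85 4 -1.42 1;0 0 0 -2.8 4.7 -0.4 1;0 0 0 -1.74 5.42 0.57 1;0 0 0 -0.6 5.9 1.6 1;0 0 0 0.6 6.44 2.7 1;0 0 0 0.68 6.44 2.74 1;0 0 0 0.68 6.44 2.74 1;0 0 0 0.68 6.44 2.74 1")

```text
time_s: 21.55
tool_pos: [0.538, -0.3944, 0.3008]
eef_rot: [-2.639, -1.097, -0.708]
contact_force: [0.3, -0.1, -0.0]
opening: 0.0002
```

Run:
```python
from h import *
plan([(C-f*a+[0,0,.30],Rpush) for a in (.16,.13,.11,.09,.075,.2)])
p=cams.capture("top");cv2.imwrite("pics/t10.png",cv2.resize(p["img"][120:280,340:580,::-1],None,fx=3,fy=3))
p=cams.capture("wrist");cv2.imwrite("pics/w10.png",p["img"][:,:,::-1])
```

```text
t 21.55 J [-0.94  0.5   1.4   0.53  1.36 -0.3 ] F [ 0.3 -0.1 -0. ] open 0.00023735399297195264 p [ 0.538  -0.3944  0.3008]
[0.01 0.   0.03] [ 0.68 -1.07  0.42] dist 40.0 ang 0.0
[0.01 0.   0.03] [ 1.18 -1.89  0.71] dist 70.0 ang 0.0
[0.01 0.   0.03] [ 1.52 -2.43  0.9 ] dist 90.0 ang 0.0
[0.01 0.   0.03] [ 1.85 -2.98  1.09] dist 110.0 ang 0.0
[0.01 0.   0.03] [ 2.1  -3.38  1.23] dist 125.0 ang 0.0
[0.01 0.   0.03] [0.01 0.01 0.03] dist 1.0 ang 0.0
```

View pics/t10.png

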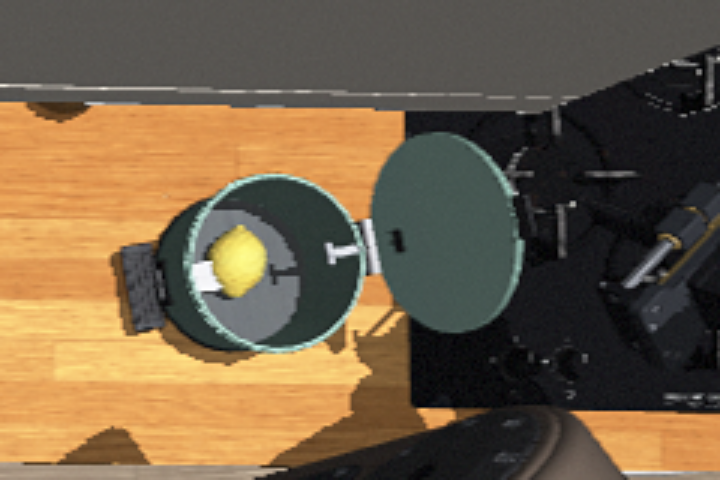

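View pics/w10.png

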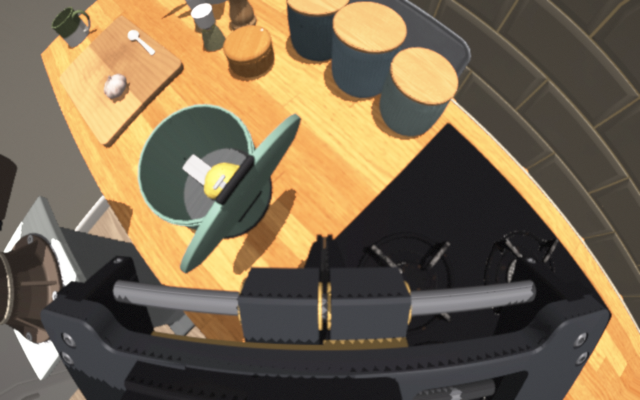

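The fingers stand behind the lid's outer face and the tab is ahead of them. The lemon is still in the caddy at (238,262). I'll push along +f.

arm_command(increments="0 0 0 0.34 -0.54 0.21 1;0 0 0 0.6 -0.95 0.36 1;0 0 0 0.75 -1.2 0.45 1;0 0 0 0.9 -1.45 0.55 1;0 0 0 1.05 -1.7 0.63 1;0 0 0 1.2 -1.92 0.72 1;0 0 0 1.36 -2.18 0.81 1;0 0 0 1.52 -2.43 0.9 1;0 0 0 1.68 -2.7 1 1;0 0 0 1.68 -2.7 1 1")

```text
time_s: 22.9
tool_pos: [0.5219, -0.2952, 0.2998]
eef_rot: [-2.639, -1.097, -0.708]
contact_force: [-0.1, 0.8, 0.6]
opening: 0.0005
```

Run:
```python
from h import *
plan([(C-f*a+[0,0,.30],Rpush) for a in (.08,.2)])
p=cams.capture("top");cv2.imwrite("pics/t11.png",cv2.resize(p["img"][120:280,340:580,::-1],None,fx=3,fy=3))
```

```text
t 22.9 J [-0.86  0.38  1.61  0.55  1.24 -0.28] F [-0.1  0.8  0.6] open 0.00045218683187165976 p [ 0.5219 -0.2952  0.2998]
[0.   0.   0.03] [ 0.33 -0.54  0.18] dist 20.0 ang 0.0
[0.   0.   0.03] [-1.68  2.72 -0.97] dist 100.0 ang 0.0
```

View pics/t11.png

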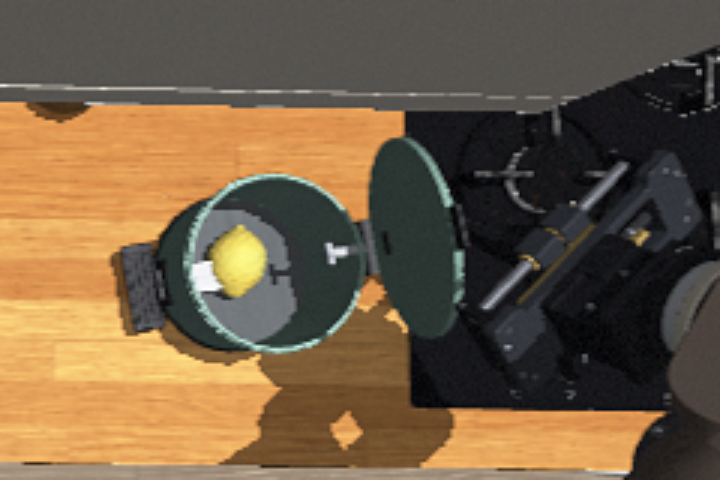

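The lid is partly raised but not past the vertical yet. I'll push further.

arm_command(increments="0 0 0 0.16 -0.27 0.09 1;0 0 0 0.33 -0.54 0.18 1;0 0 0 0.5 -0.8 0.27 1;0 0 0 0.58 -0.94 0.32 1;0 0 0 0.58 -0.94 0.32 1")

```text
time_s: 23.58
tool_pos: [0.5161, -0.2613, 0.3002]
eef_rot: [-2.639, -1.098, -0.708]
contact_force: [0.9, -0.6, -0.4]
opening: 0.0007
```

Run:
```python
from h import *
plan([(C-f*a+[0,0,.30],Rpush) for a in (.06,.05,.2)])
p=cams.capture("top");cv2.imwrite("pics/t12.png",cv2.resize(p["img"][120:280,340:580,::-1],None,fx=3,fy=3))
```

```text
t 23.575 J [-0.82  0.34  1.68  0.56  1.21 -0.27] F [ 0.9 -0.6 -0.4] open 0.0006768925278161954 p [ 0.5161 -0.2613  0.3002]
[0.01 0.   0.03] [ 0.08 -0.14  0.06] dist 5.0 ang 0.0
[0.01 0.   0.03] [ 0.25 -0.42  0.15] dist 15.0 ang 0.0
[0.01 0.   0.03] [-2.27  3.66 -1.29] dist 135.0 ang 0.0
```

View pics/t12.png

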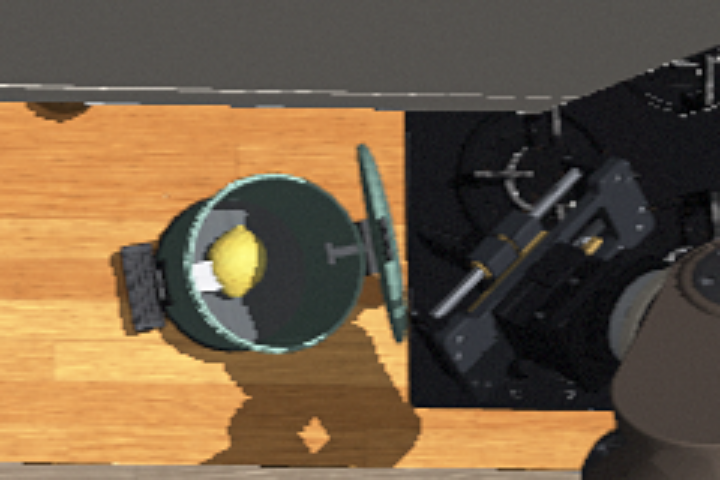

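arm_command(increments="0 0 0 0.16 -0.27 0.1 1;0 0 0 0.25 -0.42 0.15 1;0 0 0 0.42 -0.7 0.25 1;0 0 0 0.42 -0.7 0.25 1")

```text
time_s: 24.12
tool_pos: [0.5114, -0.2356, 0.3001]
eef_rot: [-2.639, -1.098, -0.708]
contact_force: [0.6, -0.4, 0.3]
opening: 0.0005
```

Run:
```python
from h import *
plan([(C-f*a+[0,0,.30],Rpush) for a in (.04,.2)])
p=cams.capture("top");cv2.imwrite("pics/t13.png",cv2.resize(p["img"][120:280,340:580,::-1],None,fx=3,fy=3))
```

```text
t 24.125 J [-0.8   0.31  1.72  0.57  1.18 -0.26] F [ 0.6 -0.4  0.3] open 0.0004984535897109907 p [ 0.5114 -0.2356  0.3001]
[0.01 0.   0.03] [-0.01  0.03 -0.  ] dist 1.0 ang 0.0
[0.01 0.   0.03] [-2.7   4.37 -1.54] dist 161.0 ang 0.0
```

View pics/t13.png

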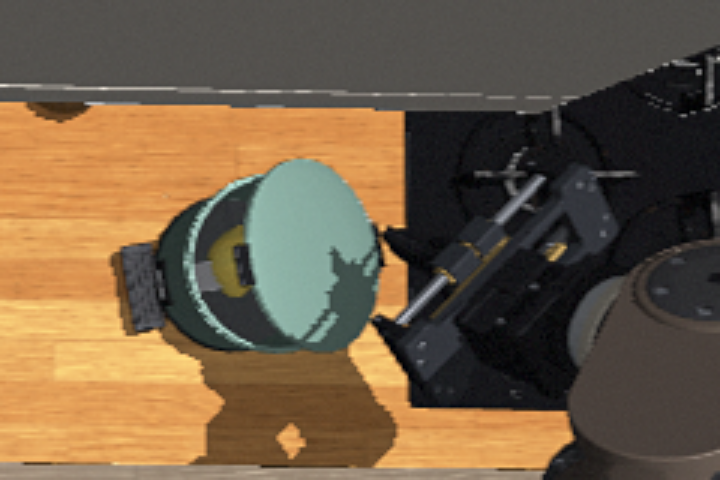

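The lid has passed the vertical and is falling forward. I'll retreat backward and let it close.

arm_command(increments="0 0 0 -0.8 1.2 -0.8 1;0 0 0 -1.7 2.7 -1.5 1;0 0 0 -2.7 4.4 -2 1;0 0 0 -2.7 4.4 -2 1;0 0 0 -2.7 4.4 -2 1;0 0 0 -2.7 4.4 -2 1;0 0 0 -2.7 4.4 -2 1;0 0 0 -2.7 4.4 -2 1;0 0 0 -2.7 4.4 -2 1;0 0 0 -2.7 4.4 -2 1;0 0 0 -2.7 4.4 -2 1;0 0 0 -2.7 4.4 -2 1;0 0 0 -2.7 4.4 -2 1;0 0 0 -2.7 4.4 -2 1;0 0 0 -2.7 4.4 -2 1;0 0 0 -2.7 4.4 -2 1;0 0 0 -2.7 4.4 -2 1;0 0 0 -2.7 4.4 -2 1;0 0 0 -2.7 4.4 -2 1;0 0 0 -2.7 4.4 -2 1")

```text
time_s: 26.68
tool_pos: [0.5345, -0.4001, 0.3119]
eef_rot: [-2.639, -1.098, -0.708]
contact_force: [0.3, -1.3, -0.1]
opening: 0.0006
```

Run:
```python
from h import *
plan([])
p=cams.capture("top");cv2.imwrite("pics/t14.png",p["img"][:,:,::-1])
for q in("lid_tab","pedal_tread","garlic_mid","teaspoon","mug_mid","lemon_mid"):
  for r in nets.cut_out(p,q)[:1]:
    P=pts(p,r["mask"]);print(q,r["score"],np.round(r["box"]),np.round(np.median(P,0),3),np.round(np.percentile(P[:,2],[2,98]),3))
    if q=="lid_tab":
        T=P[P[:,2]>.15];k=np.c_[(T-C)@f,np.ones(len(T))];print(np.linalg.lstsq(k,T[:,2],rcond=None)[0])
```

```text
t 26.675 J [-0.95  0.5   1.38  0.53  1.38 -0.3 ] F [ 0.3 -1.3 -0.1] open 0.0006071157150075001 p [ 0.5345 -0.4001  0.3119]
lid_tab 0.9 [433. 207.  66.  61.] [ 0.504 -0.194  0.167] [0.158 0.172]
[-0.0063109   0.16622593]
pedal_tread 0.86 [387. 216.  12.  28.] [ 0.49  -0.096  0.045] [0.    0.049]
garlic_mid 0.67 [274. 187.  38.   8.] [0.573 0.269 0.025] [0.019 0.031]
mug_mid 0.83 [172. 220.  40.  33.] [0.457 0.53  0.047] [0.001 0.1  ]
lemon_mid 0.45 [426. 206.  84.  63.] [ 0.5   -0.178  0.165] [0.014 0.172]
```

View pics/t14.png

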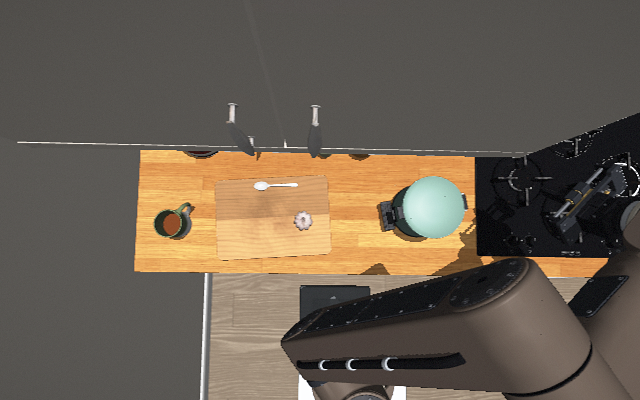

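The lid is shut: its top sits at the same height as at the start and is level to 0.006 rad. The pedal is up, the garlic (303,220), spoon (275,186) and mug (172,222) are at their starting pixels, and the arm is clear. I'm handing in.

```bash
python3 -c "
from station import ticket
print(ticket.hand_in())"
```

```text
the job is handed in; nothing more can be done
None
```

The lemon is in the caddy with the lid shut, and I handed the job in at about 27 s of the 72 s allowed. No verdict is reported.

- **Pedal:** I pressed it until the force jumped to about 30 N at the stop. The lid swung to about 1.85 rad and stayed open after I let go.
- **Lemon:** I gripped it at 15 N, carried it over and dropped it in. The camera showed it on the caddy floor, about 12 mm from the axis, with the lid open and the pedal up.
- **Lid:** I pushed its outer face forward past the vertical with the fingers shut, and it fell closed.

**Last checks:**
- **Lid and pedal:** the lid top was at its starting height of 0.167 m and level to about 0.006 rad. The pedal tread was back up at 0.045 m.
- **Garlic, teaspoon and mug:** in the picture they looked unmoved. The mug measured at its starting position. The network gave no good fix on the other two: it labelled the teaspoon as garlic and returned nothing for the teaspoon itself.
- **Lemon:** it could not be seen once the lid was shut. The network's weak "lemon" report then was just the caddy.
- **Arm:** it stood clear of everything, with about 1 N of force reading, which is sensor noise.

Two joints came close to their limits on the way: joint 4 at -1.09 of -1.13 while pressing, and joint 6 at -2.68 of -2.69 while carrying. I corrected both, and no measured joint angle was beyond its range.

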